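# Sweep the spacer rings through the go gate

### The job

Gauge the spacer rings on the go-gauge tray: with the fingertips, sweep the three equal rings one at a time through the narrow gate into the slot behind it, each past the spring pawl, so that in the end all three stand in a row in the slot and the pawl has closed behind the last. The larger ring is oversize: leave it where it lies in the field. Only push the rings gently along the floor of the tray; pinch, lift or tip none of them, and leave the loupe, the micrometer and the marker pen where they are.

Things in the scene. Friction and masses are not known exactly. Their poses are not given: they have to be found in the camera images.
- gauging_tray: Fixed go-gauge tray: dark steel plate with low aluminium rails. Origin: on the bench top, under the middle of the gate's entrance. x axis: along the slot, from the field through the gate to the slot's end; y to the left of that, z up. Floor 10 mm above the bench; rails, pins, pawl and stop reach 7 to 8 mm above the floor, so fingertips 9 mm above it clear them and still push a ring's upper half.
- field (a point): Middle of the field where the rings lie, on the floor: (-78, 0, 10 mm) in the tray's frame. The field spans x -157 to 0 mm and y -107 to 107 mm there, with rails all round; on the gate side they slope as a funnel from (-36, +-108) to (4, +-23) mm.
- gate (a point): Middle of the gate on the tray's floor: (6, 0, 10 mm) in the tray's frame, axes as the tray's. The gate is 34 mm clear between two 12 mm steel pins at (6, +-23) mm.
- slot_end (a point): Face of the end stop of the slot, on the floor: (144, 0, 10 mm) in the tray's frame, axes as the tray's. The slot, 35 mm wide and centred on y = 0, runs here from the gate. Three rings fill it touching in a row, with about 6 mm to spare: centres at x = 128, 96 and 64 mm when packed against the stop. A ring pushed in pushes those ahead of it along.
- pawl (a joint): Weak spring pawl just behind the gate, turning on the +y gate pin, 6 mm thick and no higher than the rails. 0 = closed: its round nose reaches into the slot from the +y side. A passing ring swings it aside (up to about 0.3 rad, needing under 1 N) and it springs back to 0 by itself once the ring's centre is beyond about x = 59 mm in the tray's frame.
- pawl_tip (a point): Nose of the spring pawl, radius 3 mm; closed it is at (40, 9, 13.5 mm) in the tray's frame.
- ring_1: Turned steel spacer ring, 32 mm outside diameter, 18 mm high, 90 g, standing flat on the tray's floor with its 12 mm bore upright (the bore is blind: do not reach into it). Slides freely. One of three alike; which lies where changes. Origin: centre of its underside, on the floor; its top is 18 mm higher.
- ring_2: Turned steel spacer ring, 32 mm outside diameter, 18 mm high, 90 g, standing flat on the tray's floor with its 12 mm bore upright (the bore is blind: do not reach into it). Slides freely. One of three alike; which lies where changes. Origin: centre of its underside, on the floor; its top is 18 mm higher.
- ring_3: Turned steel spacer ring, 32 mm outside diameter, 18 mm high, 90 g, standing flat on the tray's floor with its 12 mm bore upright (the bore is blind: do not reach into it). Slides freely. One of three alike; which lies where changes. Origin: centre of its underside, on the floor; its top is 18 mm higher.
- big_ring: The oversize ring: like the others but 40 mm outside diameter, 17 mm bore, 18 mm high, 130 g, so it cannot pass the gate. It lies in the field among the others, at least about 55 mm from them centre to centre, and is to stay there. Origin: centre of its underside.
- loupe: Black stand loupe, 38 mm across, 43 mm high, loose on the bench beside the slot; a bystander. Origin: centre of its underside.
- micrometer: Micrometer, 124 x 52 x 17 mm, lying loose on the bench beside the slot on the robot's side; a bystander. Origin: centre of its underside.
- marker_pen: Black marker pen, 138 mm long, 16 mm thick, lying loose on the bench behind the field's back rail; a bystander. Origin: centre of its underside.
Mind the look-alikes: they are no part of the job. What is shaped like the ring_2 but purple is not meant.

How it is judged (in metres and radians):
On the way, in this order (a step that is already met when the one before it is completed fails the run):
1. one of the three equal rings alone has gone through the gate into the slot, while the other two are still in the field ((((x of ring_1 in the frame of gauging_tray between 0.055 and 0.135 m and y of ring_1 in the frame of gauging_tray between -0.006 and 0.006 m and z of ring_1 in the frame of gauging_tray below 0.013 m) and x of each of ring_2, ring_3 in the frame of gauging_tray below -0.012 m) or ((x of ring_2 in the frame of gauging_tray between 0.055 and 0.135 m and y of ring_2 in the frame of gauging_tray between -0.006 and 0.006 m and z of ring_2 in the frame of gauging_tray below 0.013 m) and x of each of ring_1, ring_3 in the frame of gauging_tray below -0.012 m) or ((x of ring_3 in the frame of gauging_tray between 0.055 and 0.135 m and y of ring_3 in the frame of gauging_tray between -0.006 and 0.006 m and z of ring_3 in the frame of gauging_tray below 0.013 m) and x of each of ring_1, ring_2 in the frame of gauging_tray below -0.012 m))), for 0.2 s.
2. a second ring has followed it into the slot, while the third is still in the field ((((x of ring_1 in the frame of gauging_tray between 0.055 and 0.135 m and y of ring_1 in the frame of gauging_tray between -0.006 and 0.006 m and z of ring_1 in the frame of gauging_tray below 0.013 m) and (x of ring_2 in the frame of gauging_tray between 0.055 and 0.135 m and y of ring_2 in the frame of gauging_tray between -0.006 and 0.006 m and z of ring_2 in the frame of gauging_tray below 0.013 m) and x of ring_3 in the frame of gauging_tray below -0.012 m) or ((x of ring_1 in the frame of gauging_tray between 0.055 and 0.135 m and y of ring_1 in the frame of gauging_tray between -0.006 and 0.006 m and z of ring_1 in the frame of gauging_tray below 0.013 m) and (x of ring_3 in the frame of gauging_tray between 0.055 and 0.135 m and y of ring_3 in the frame of gauging_tray between -0.006 and 0.006 m and z of ring_3 in the frame of gauging_tray below 0.013 m) and x of ring_2 in the frame of gauging_tray below -0.012 m) or ((x of ring_2 in the frame of gauging_tray between 0.055 and 0.135 m and y of ring_2 in the frame of gauging_tray between -0.006 and 0.006 m and z of ring_2 in the frame of gauging_tray below 0.013 m) and (x of ring_3 in the frame of gauging_tray between 0.055 and 0.135 m and y of ring_3 in the frame of gauging_tray between -0.006 and 0.006 m and z of ring_3 in the frame of gauging_tray below 0.013 m) and x of ring_1 in the frame of gauging_tray below -0.012 m))), for 0.2 s.
3. the third ring has followed and the spring pawl has closed behind it (x of ring_1 in the frame of gauging_tray between 0.055 and 0.135 m and y of ring_1 in the frame of gauging_tray between -0.006 and 0.006 m and z of each of ring_1, ring_2, ring_3 in the frame of gauging_tray below 0.013 m and x of ring_2 in the frame of gauging_tray between 0.055 and 0.135 m and y of ring_2 in the frame of gauging_tray between -0.006 and 0.006 m and x of ring_3 in the frame of gauging_tray between 0.055 and 0.135 m and y of ring_3 in the frame of gauging_tray between -0.006 and 0.006 m and value of joint pawl below 0.1 rad), for 0.2 s.
At the end, for the whole second after the job is handed in: All three 32 mm rings stand flat in the slot (centres 55 to 135 mm along the tray's x axis and within 6 mm of the slot's middle), at rest; the spring pawl is closed behind them (joint under 0.1 rad); the 40 mm ring is in the field within 30 mm of where it lay (all of step 3 and distance of big_ring from where it was at the start of the episode below 0.03 m and x of big_ring in the frame of gauging_tray below -0.012 m and linear speed of each of ring_1, ring_2, ring_3 below 0.02 m/s); the robot touches nothing.
It fails at once if a ring still in the field is pinched, or pressed with more than 18 N, by the fingers ((contact force between the fingers and ring_1 above 18 N and x of ring_1 in the frame of gauging_tray below 0 m) or (contact force between the fingers and ring_2 above 18 N and x of ring_2 in the frame of gauging_tray below 0 m) or (contact force between the fingers and ring_3 above 18 N and x of ring_3 in the frame of gauging_tray below 0 m) or (contact force between the fingers and big_ring above 18 N and x of big_ring in the frame of gauging_tray below 0 m)).
It fails at once if a ring is lifted off the floor of the tray or tipped up (z of any of ring_1, ring_2, ring_3, big_ring in the frame of gauging_tray above 0.016 m or angle between any of ring_1, ring_2, ring_3, big_ring's own z axis and vertical above 0.35 rad).
It fails at once if the larger ring is shifted more than 30 mm (distance of big_ring from where it was at the start of the episode above 0.03 m).
It fails at once if the loupe, the micrometer or the marker pen is shifted more than 25 mm (distance of any of loupe, micrometer, marker_pen from where it was at the start of the episode above 0.025 m).
It also fails if it takes over 72 s, if anything falls off the work surface, if the arm or the gripper's body presses on something with over 40 N, if the wrist force passes 120 N, or if a joint passes its speed limit or range.

### The arm

A 6-joint arm with a two-finger parallel gripper is mounted at the origin on a cart in front of the work surface, level with it; the furniture and walls round the work are solid. World frame = base frame: x ahead of the robot, y to its left, z up, the work surface at z = 0. Lengths are in m, angles in degrees, forces in N, time in s.
With the tool pointing down it reaches from about 0.3 to 0.75 m from the base axis. Payload 8.5 kg.
Tool frame: the origin (TCP) lies between the finger pads; the fingertips stand 14 mm ahead of it and the grasp point (between the pads) lies 5 mm behind it; x points along the fingers, z is the direction in which the jaws open and shut, and the axes are right-handed (so a half turn about x gives the same grasp; the last joint's range is limited). The gripper opens to 85 mm and grips with 20 to 120 N. Pads are 22 mm wide; open, the fingers measure 114 mm over their backs; the gripper's body (76 mm by 85 mm) begins 54 mm behind the grasp point. The pads swing forward as they close: fully open they stand 13 mm farther back than shut.
Start: joints at [-85.732, 21.807, 74.336, -0, 83.858, -12.336], TCP at [0.157, -0.527, 0.245] pointing down, gripper open.
Joint ranges: [-178.18, 178.18], [-50.72, 133.34], [12.68, 142.11], [-81.47, 261.47], [9.98, 163.14], [-165.26, 165.26]. Speed limits (degrees/s): [136.94, 136.94, 180, 180, 180, 180].

### API

Orientations are given as a 3x3 rotation matrix whose columns are the frame's x, y, z axes.
In Python, from rig import env gives the robot as it stands.
- The arm moves only by the shell command python3 -m jog 'ROWS' [FORCE]. ROWS is JSON, a list of rows, each a list of 5 numbers: the opening, from -1 (shut) to 1 (fully open), so that 0 is half open, then the shift along the tool's x, y, z in m, then the turn about the tool's x in rad. In form: [[claw, dx, dy, dz, yaw], ...]. A call has 1 to 20 rows; each row is the pose to reach, as a shift and turn from the pose commanded when the call began, along the tool's axes at that moment; what a row does not reach only later rows make up. A row lasts 1/10 s, in which the tool goes at most 50 mm and 8.59 degrees, less where a joint would pass 70% of its speed; a pose out of reach is approached as far as the arm can. A call with a gripper value outside its range is refused whole. The fingers move at their own pace and stop on an object; FORCE is the grip in N (left out, the last holds). Time passes only in rows, so rows that repeat a pose let the fingers close. It gives the time, the measured TCP pose, the force and the opening at its end, in the units of the state.
- env.observe(): the state, without advancing time (a new reading comes with each control period).
- env.get_image(name): name is "scene" or "top" or "wrist"; returns the picture (420x560x3 uint8, red, green, blue); there is no depth.
- env.camera_model(name): a dict with "fx", "fy", "cx", "cy" (pixels), "k1" (the pictures are not rectified: a ray, as slopes to the right and down, at radius r is drawn at 1 + k1 r^2 times it, then the intrinsics apply), "origin" and "orientation" of the camera in the world. Camera axes: x right, y up, looking along -z (the intrinsics and any distortion apply to the point x, -y, -z); pixel columns grow to the right and rows downward; lengths in m; the calibration is good to about 2 mm. A picture is of the moment at which its call begins: read the wrist's pose just before it. camera_model takes no time and is no camera call; for the wrist camera it gives the pose at the moment of the call.
- env.close_job(): hands the job in, once; it reports no verdict.
The state is a dict: "time_s": time; "q": joint angles; "qvel": joint speeds; "joint_efforts": joint torques, N m; "position": TCP position; "tool_rot": TCP orientation; "ft_force": force on the tool from outside, world axes, zero at the start; "wrist_torque": the same for the moment, N m; "grip_width": finger opening in m.
Only numpy, scipy, OpenCV 4.12 (cv2) and the standard library are available. Lean on these libraries where they do the work, as an engineer would, in place of code of your own. Each camera call takes 0.05 s, during which the arm holds its last target.

## Working session

There is one attempt and no reset: what is moved stays moved. The work goes in short steps, Python scripts to look and compute and a shell command to move; the robot and the scene stay as the last step left them, time stands still between calls to the robot, and variables do not carry over. Pictures are saved under pics/ and viewed, and the job is handed in when it is done.

```bash
ls; mkdir -p pics; python3 - <<'E'
from rig import env
import cv2
for n in ("scene","top","wrist"):
    cv2.imwrite(f"pics/a_{n}.png",env.get_image(n)[:,:,::-1]); m=env.camera_model(n); print(n,m)
s=env.observe(); print(s)
E
```

```text
pics
scene {'fx': 450.7082878494493, 'fy': 450.7082878494493, 'cx': 284.09222999600865, 'cy': 211.19730498388535, 'k1': -0.12443717344054997, 'origin': array([ 0.02246705, -0.73502141,  0.52046739]), 'orientation': array([[ 0.70978714,  0.35827891, -0.60649686],
       [-0.70425091,  0.37957816, -0.59995923],
       [ 0.01526023,  0.85296931,  0.52173795]])}
top {'fx': 432.8097780658334, 'fy': 432.8097780658334, 'cx': 285.6328461944059, 'cy': 207.03576113835732, 'k1': 0.0036611731347148723, 'origin': array([ 0.36264968, -0.2094466 ,  0.89613222]), 'orientation': array([[-1.33307173e-01,  9.68334962e-01, -2.11084341e-01],
       [-9.91074747e-01, -1.30293044e-01,  2.81880796e-02],
       [-2.07318361e-04,  2.12958033e-01,  9.77061325e-01]])}
wrist {'fx': 308.64540063825086, 'fy': 308.64540063825086, 'cx': 283.0560202952517, 'cy': 214.1446315894677, 'k1': 0.010359089381748612, 'origin': array([ 0.22135978, -0.50750134,  0.37455432]), 'orientation': array([[ 0.28484294,  0.92238217,  0.26091308],
       [-0.95857186,  0.27468931,  0.07540404],
       [-0.00211869, -0.27158225,  0.9624129 ]])}
{'time_s': 0.15, 'q': array([-8.57321538e+01,  2.18347245e+01,  7.43707065e+01,  5.54931898e-04,
        8.38586589e+01, -1.23357758e+01]), 'qvel': array([ 0.02735127, -0.09159281, -0.17425471,  0.01429123, -0.00565939,
       -0.0133568 ]), 'joint_efforts': array([ 1.72877080e-03, -4.48628783e+01, -2.31343925e+01, -1.68714382e-04,
        3.78195356e-03, -1.42012891e-05]), 'position': array([ 0.1571472 , -0.52686864,  0.24485319]), 'tool_rot': array([[-7.36405680e-05,  9.58304820e-01,  2.85747908e-01],
       [ 1.11619418e-03,  2.85747810e-01, -9.58304202e-01],
       [-9.99999374e-01,  2.48380086e-04, -1.09069689e-03]]), 'ft_force': array([-1.09719912, -0.33068931, -0.24432026]), 'wrist_torque': array([-0.00968312, -0.02756452,  0.06315578]), 'grip_width': 0.08495032411814445}
```

View pics/a_top.png

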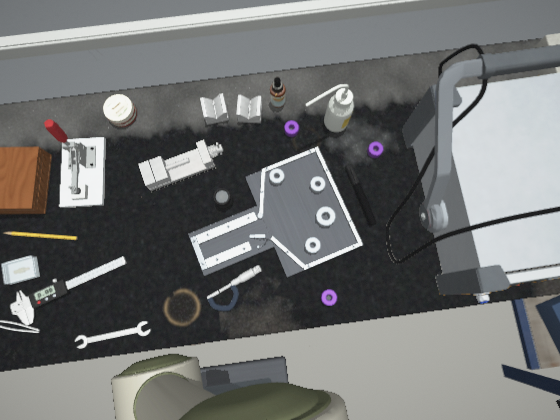

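View pics/a_scene.png

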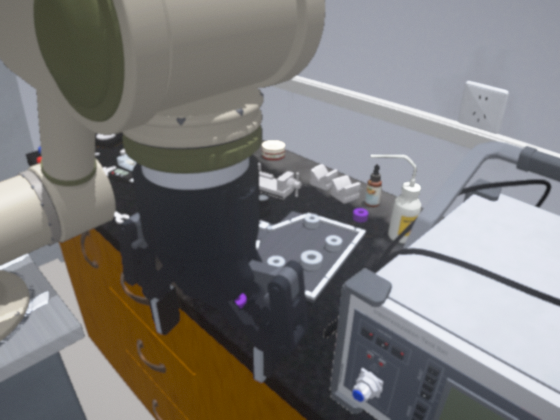

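View pics/a_wrist.png

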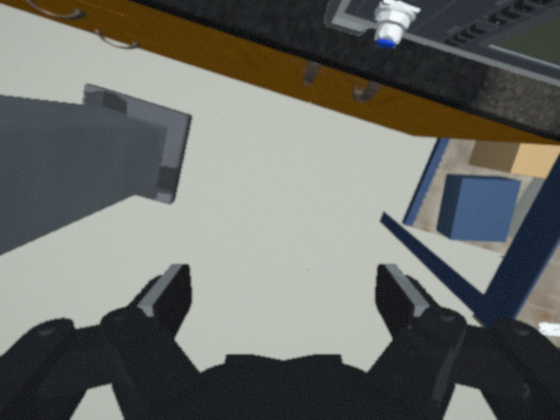

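```bash
cat > h.py <<'E'
import numpy as np, cv2
from rig import env
def ray(m,u,v):
    K=np.array([[m['fx'],0,m['cx']],[0,m['fy'],m['cy']],[0,0,1.]])
    # distortion: xd = x(1+k1 r^2): opencv model
    p=cv2.undistortPointsIter(np.array([[[u,v]]],float),K,np.array([m['k1'],0,0,0.]),None,None,(3,50,1e-10))[0,0]
    R=m['orientation']; return m['origin'], R@np.array([p[0],-p[1],-1.])
def cast(m,u,v,z):
    o,d=ray(m,u,v); return o+d*(z-o[2])/d[2]
def proj(m,P):
    c=(np.array(P)-m['origin'])@m['orientation']; x,y=c[0]/-c[2],-c[1]/-c[2]; f=1+m['k1']*(x*x+y*y)
    return m['fx']*x*f+m['cx'],m['fy']*y*f+m['cy']
E
python3 - <<'E'
import cv2
a=cv2.imread('pics/a_top.png'); c=a[130:290,180:380]
cv2.imwrite('pics/b.png',cv2.resize(c,None,fx=4,fy=3.75,interpolation=cv2.INTER_CUBIC) if 0 else cv2.resize(c[:150],None,fx=4,fy=4,interpolation=cv2.INTER_CUBIC))
E
```

```text
(no output)
```

View pics/b.png

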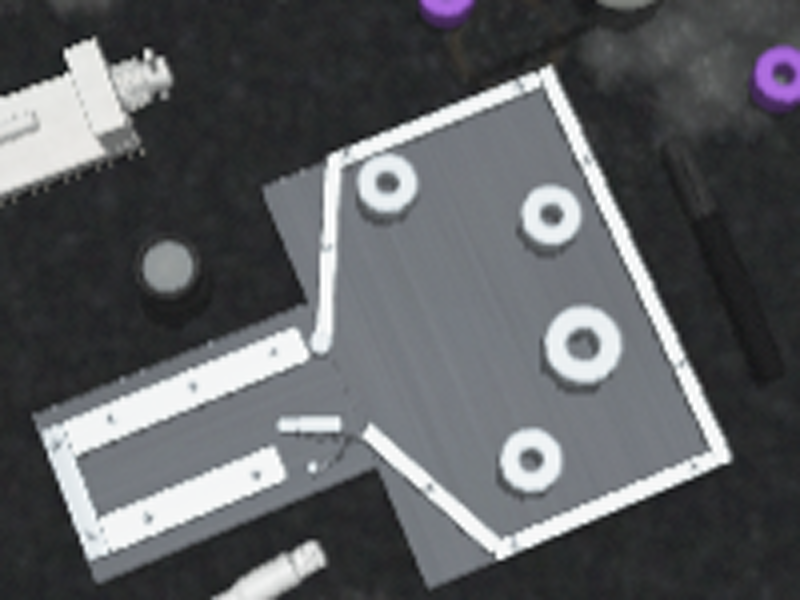

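```bash
cat >> h.py <<'E'
def fit(T,W):
    T=np.array(T);W=np.array(W);tc,wc=T.mean(0),W.mean(0)
    U,S,Vt=np.linalg.svd((T-tc).T@(W-wc)); R=(Vt.T@np.diag([1,np.linalg.det(Vt.T@U.T)])@U.T)
    return R,wc-R@tc
E
python3 - <<'E'
from h import *
m=env.camera_model('top')
a=cv2.imread('pics/a_top.png')
pix=lambda x,y:(180+(x-1.5)/4,130+(y-1.5)/4)
pts=[((-157,-107),(541,88)),((-157,107),(712,455)),((-36,-108),(342,166)),((-36,108),(500,543)),((144,-17.5),(78,457)),((144,17.5),(103,513)),((6,-23),(320,344))]
W=[cast(m,*pix(*p),.0175)[:2] for _,p in pts]; T=[np.array(t)/1000 for t,_ in pts]
R,t=fit(T,W); print(R,t,np.degrees(np.arctan2(R[1,0],R[0,0])))
for a_,w in zip(T,W): print(a_,((w-t)@R-a_)*1000)
hsv=cv2.cvtColor(a,cv2.COLOR_BGR2HSV)
for c in [(388,184),(551,215),(583,345),(531,461)]:
    w=cast(m,*pix(*c),.028)[:2]; print(c,w,((w-t)@R*1000).round(1))
for x,y in[(-60,0),(0,0),(144,0),(64,0)]: print(x,y,t+R@np.array([x,y])/1000)
E
```

```text
[[-0.25883325 -0.96592202]
 [ 0.96592202 -0.25883325]] [ 0.52146639 -0.1924915 ] 105.00084278943297
[-0.157 -0.107] [3.74635522 0.23931003]
[-0.157  0.107] [1.81996013 0.61271271]
[-0.036 -0.108] [-2.80738364  0.51737023]
[-0.036  0.108] [-1.82738829 -1.02216278]
[ 0.144  -0.0175] [-0.43890554  1.47936833]
[0.144  0.0175] [-2.26264411 -1.87959967]
[ 0.006 -0.023] [1.77000622 0.05300115]
(388, 184) [ 0.61916455 -0.22480994] [-56.5 -86. ]
(551, 215) [ 0.59126849 -0.30655593] [-128.2  -37.9]
(583, 345) [ 0.52104624 -0.31252276] [-115.8   31.5]
(531, 461) [ 0.46570079 -0.27748069] [-67.7  75.9]
-60 0 [ 0.53699639 -0.25044682]
0 0 [ 0.52146639 -0.1924915 ]
144 0 [ 0.4841944  -0.05339873]
64 0 [ 0.50490106 -0.13067249]
```

```bash
python3 -m jog '[[-0.5,0,0.022,-0.04,-0.13],[-0.5,0,0.044,-0.08,-0.26],[-0.5,0,0.066,-0.12,-0.39],[-0.5,0,0.09,-0.16,-0.52],[-0.5,0,0.111,-0.197,-0.65],[-0.5,0,0.15,-0.197,-0.78],[-0.5,0,0.19,-0.195,-0.91],[-0.5,0,0.23,-0.19,-1.04],[-0.5,0,0.27,-0.187,-1.17],[-0.5,0,0.31,-0.185,-1.3],[-0.5,0.01,0.35,-0.18,-1.43],[-0.5,0.02,0.38,-0.177,-1.54],[-0.5,0.02,0.4,-0.177,-1.54],[-0.5,0.02,0.411,-0.177,-1.54],[-0.5,0.02,0.411,-0.177,-1.54],[-0.5,0.02,0.411,-0.177,-1.54]]'; python3 - <<'E'
from h import *
s=env.observe(); m=env.camera_model('wrist'); im=env.get_image('wrist')
print(s['time_s'],s['position'],s['tool_rot'][:,1],s['q'],s['grip_width'],s['ft_force'])
import pickle; pickle.dump(m,open('m1.pkl','wb'))
cv2.imwrite('pics/c_wrist.png',im[:,:,::-1])
E
```

```text
time_s: 1.75
position: [0.4998, -0.2402, 0.2255]
tool_rot: [[-0.0, -0.256, 0.967], [-0.0, 0.967, 0.256], [-1.0, -0.0, -0.0]]
ft_force: [-0.1, 0.0, -0.9]
grip_width: 0.0213
1.75 [ 0.4998416  -0.24018791  0.22547254] [-2.55650591e-01  9.66769241e-01 -9.47238360e-05] [-3.78923582e+01  2.31208663e+01  7.56154102e+01 -1.31989375e-02
  8.12668381e+01 -5.27024925e+01] 0.021300362333212475 [-0.14881903  0.0480702  -0.8864362 ]
```

View pics/c_wrist.png

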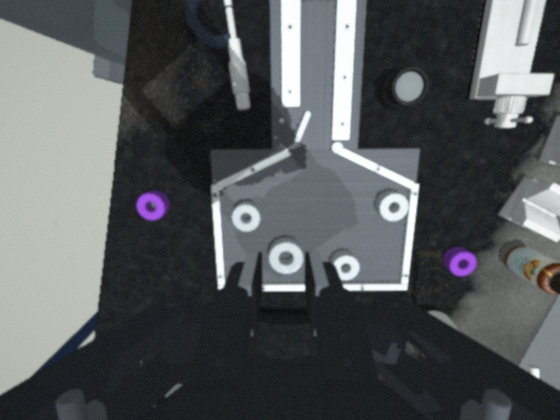

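```bash
python3 - <<'E'
import cv2
a=cv2.imread('pics/c_wrist.png'); c=a[130:300,200:430]
cv2.imwrite('pics/d.png',cv2.resize(c,None,fx=3.4,fy=3.4,interpolation=cv2.INTER_CUBIC))
E
```

```text
(no output)
```

View pics/d.png

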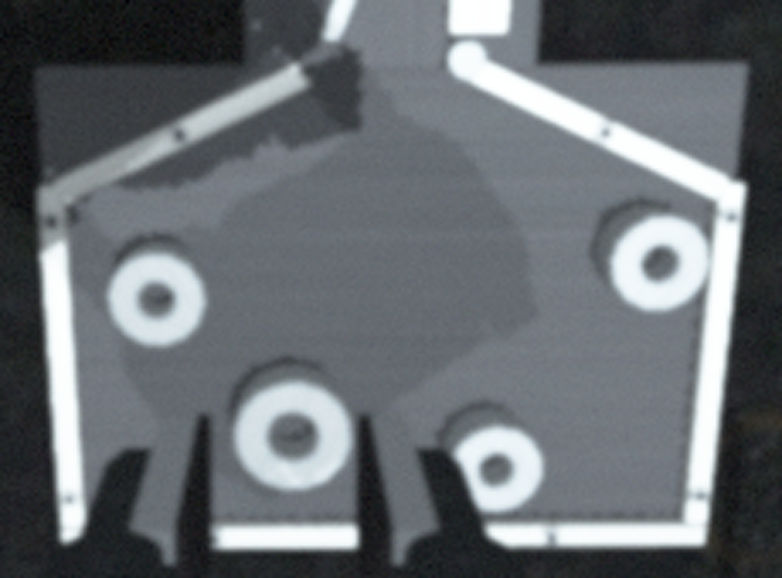

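```bash
python3 - <<'E'
from h import *
import pickle
m=pickle.load(open('m1.pkl','rb'))
pix=lambda x,y:(200+(x-1.2)/3.4,130+(y-1.2)/3.4)
z=.0175
P={'pin-':pix(467,61),'backR':pix(684,523),'sideR':pix(715,207),'sideL':pix(70,215),'sideLb':pix(84,480),'sideRb':pix(686,480),'back_m':pix(285,523)}
for r in (30,60,95): P[f'slotL{r}']=(299.5,r); P[f'slotR{r}']=(334.5,r)
a=cv2.imread('pics/c_wrist.png',0)
for r in (30,60,95): print(r,[(c,int(a[r,c])) for c in range(296,304)],[(c,int(a[r,c])) for c in range(330,338)])
th=np.radians(105);R=np.array([[np.cos(th),-np.sin(th)],[np.sin(th),np.cos(th)]]);t=np.array([.52147,-.19249])
for k,p in P.items():
    w=cast(m,*p,z)[:2]; print(k,w.round(4),((w-t)@R*1000).round(1))
for c in [(157,298),(659,262),(497,468),(293,435)]:
    w=cast(m,*pix(*c),.028)[:2]; print(c,w.round(4),((w-t)@R*1000).round(1))
E
```

```text
30 [(296, 253), (297, 253), (298, 252), (299, 239), (300, 190), (301, 139), (302, 123), (303, 123)] [(330, 124), (331, 119), (332, 119), (333, 113), (334, 112), (335, 137), (336, 208), (337, 245)]
60 [(296, 253), (297, 253), (298, 252), (299, 238), (300, 183), (301, 133), (302, 122), (303, 124)] [(330, 123), (331, 118), (332, 108), (333, 109), (334, 150), (335, 220), (336, 249), (337, 252)]
95 [(296, 254), (297, 254), (298, 253), (299, 240), (300, 183), (301, 134), (302, 128), (303, 126)] [(330, 123), (331, 110), (332, 121), (333, 174), (334, 237), (335, 252), (336, 253), (337, 253)]
pin- [ 0.5415 -0.1794] [  7.5 -22.8]
backR [ 0.6646 -0.3136] [-154.  -106.9]
sideR [ 0.6339 -0.2034] [ -39.6 -105.7]
sideL [ 0.4306 -0.2597] [-41.4 105.2]
sideLb [ 0.4545 -0.3517] [-136.5  105.9]
sideRb [ 0.6594 -0.2977] [-137.3 -106. ]
back_m [ 0.5273 -0.35  ] [-153.6   35.1]
slotL30 [ 0.4727 -0.0822] [119.2  18.5]
slotR30 [ 0.5055 -0.0736] [119.  -15.4]
slotL60 [ 0.4798 -0.1076] [92.8 18.3]
slotR60 [ 0.5134 -0.0987] [ 92.6 -16.5]
slotL95 [ 0.4886 -0.1388] [60.3 17.9]
slotR95 [ 0.5232 -0.1298] [ 60.2 -17.9]
(157, 298) [ 0.465  -0.2768] [-66.8  76.4]
(659, 262) [ 0.6183 -0.2239] [-55.4 -85.4]
(497, 468) [ 0.5902 -0.306 ] [-127.5  -37. ]
(293, 435) [ 0.5201 -0.312 ] [-115.1   32.3]
```

```bash
python3 -m jog '[[-0.5,0.045,-0.019,0.033,0],[-0.5,0.09,-0.019,0.033,0],[-0.5,0.135,-0.019,0.033,0],[-0.5,0.165,-0.019,0.033,0],[-0.5,0.18,-0.019,0.033,0],[-0.5,0.187,-0.019,0.033,0],[-0.5,0.19,-0.019,0.033,0],[-0.5,0.19,-0.019,0.033,0]]'; python3 - <<'E'
from h import *
s=env.observe(); m=env.camera_model('wrist'); im=env.get_image('wrist')
print(s['time_s'],s['position'],s['ft_force'])
cv2.imwrite('pics/e_wrist.png',im[:,:,::-1])
cv2.imwrite('pics/e_scene.png',cv2.resize(env.get_image('scene')[180:320,200:420,::-1],None,fx=3.4,fy=3.4))
E
```

```text
time_s: 2.6
position: [0.5372, -0.2503, 0.0361]
tool_rot: [[0.001, -0.256, 0.967], [-0.001, 0.967, 0.256], [-1.0, -0.001, 0.001]]
ft_force: [-0.6, -0.8, -0.1]
grip_width: 0.0214
2.6 [ 0.53724488 -0.25034748  0.03610088] [-0.56867723 -0.84697656 -0.13323121]
```

View pics/e_wrist.png

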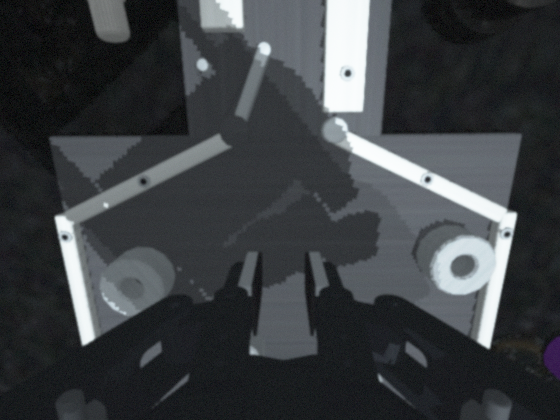

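View pics/e_scene.png

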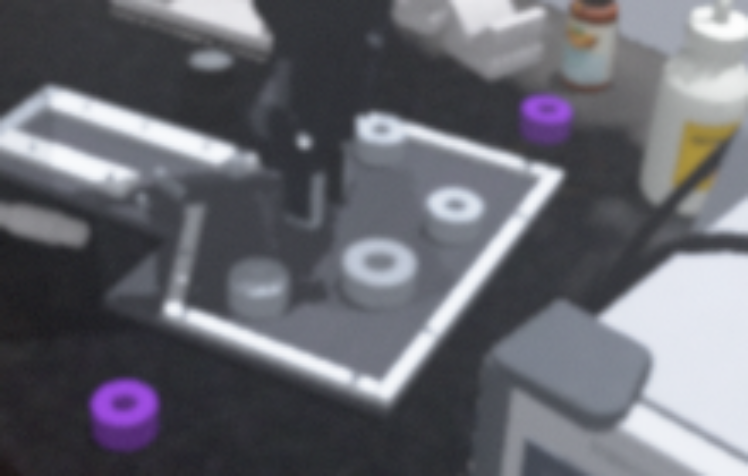

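```bash
python3 -m jog '[[-0.5,0.003,0,0,0],[-0.5,0.006,0,0,0],[-0.5,0.008,0,0,0],[-0.5,0.01,0,0,0],[-0.5,0.01,0,0,0]]';python3 -m jog '[[-0.5,0.001,0,0,0],[-0.5,0.002,0,0,0],[-0.5,0.002,0,0,0]]'
```

```text
time_s: 3.2
position: [0.5371, -0.2498, 0.025]
tool_rot: [[-0.0, -0.256, 0.967], [0.0, 0.967, 0.256], [-1.0, 0.0, -0.0]]
ft_force: [-0.4, 0.1, -0.5]
grip_width: 0.0213
time_s: 3.5
position: [0.5373, -0.2499, 0.0241]
tool_rot: [[0.0, -0.256, 0.967], [-0.0, 0.967, 0.256], [-1.0, -0.001, 0.0]]
ft_force: [-1.9, 1.4, 7.0]
grip_width: 0.021
```

```bash
python3 -m jog '[[-0.5,-0.02,0,0,0],[-0.5,-0.04,0,0.01,0],[-0.5,-0.045,-0.002,0.035,-0.14],[-0.5,-0.045,-0.004,0.06,-0.28],[-0.5,-0.045,-0.006,0.08,-0.42],[-0.5,-0.045,-0.008,0.1,-0.56],[-0.5,-0.045,-0.009,0.117,-0.7],[-0.5,-0.045,-0.009,0.117,-0.84],[-0.5,-0.045,-0.009,0.117,-0.98],[-0.5,-0.045,-0.009,0.117,-1.12],[-0.5,-0.045,-0.009,0.117,-1.18],[-0.5,-0.045,-0.009,0.117,-1.18]]'; python3 - <<'E'
from h import *
s=env.observe(); m=env.camera_model('wrist'); im=env.get_image('wrist')
print(s['time_s'],s['position'],s['ft_force'],s['q'])
g=im.copy()
for p in [(.6185,-.2243,.028),tuple(s['position']-[0,0,.014])]:
    u,v=proj(m,p); print(u,v)
    cv2.circle(g,(int(u),int(v)),2,(255,0,0),-1)
cv2.imwrite('pics/f_wrist.png',g[:,:,::-1])
E
```

```text
time_s: 4.7
position: [0.6526, -0.2286, 0.0682]
tool_rot: [[-0.0, -0.991, 0.131], [0.0, 0.131, 0.991], [-1.0, 0.0, 0.0]]
ft_force: [-0.3, 0.1, -0.7]
grip_width: 0.0215
4.7 [ 0.65259123 -0.22859484  0.06821691] [-0.30392314  0.0655198  -0.66557076] [-2.90879646e+01  4.44912553e+01  6.25958469e+01 -1.16810004e-03
  7.29215470e+01 -1.11561526e+02]
283.2014652236611 194.30056292490178
283.7424289387967 271.079899089885
```

View pics/f_wrist.png

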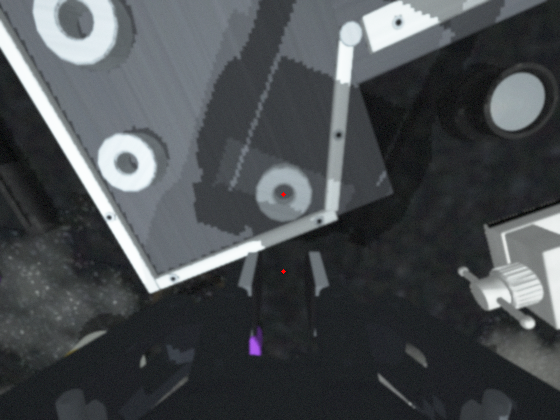

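```bash
python3 -m jog '[[-0.5,0.02,0,0,0],[-0.5,0.03,0,0,0],[-0.5,0.034,0,0,0],[-0.5,0.034,0.003,0,0],[-0.5,0.034,0.006,0,0],[-0.5,0.034,0.009,0,0],[-0.5,0.034,0.012,0,0],[-0.5,0.034,0.016,0,0],[-0.5,0.034,0.021,0,0],[-0.5,0.034,0.026,0,0],[-0.5,0.034,0.031,0,0],[-0.5,0.034,0.036,0,0],[-0.5,0.034,0.041,0,0],[-0.5,0.034,0.046,0,0],[-0.5,0.034,0.05,0,0],[-0.5,0.034,0.052,0,0],[-0.5,0.034,0.053,0,0]]'; cat > look.py <<'E'
import sys; from h import *
s=env.observe(); m=env.camera_model('wrist'); im=env.get_image('wrist')
print(s['time_s'],s['position'],s['ft_force'],s['q'].round(0))
th=np.radians(105);R=np.array([[np.cos(th),-np.sin(th)],[np.sin(th),np.cos(th)]]);t=np.array([.52147,-.19249])
print('tcp tray',((s['position'][:2]-t)@R*1000).round(1),'toolY tray ang',np.degrees(np.arctan2(s['tool_rot'][1,1],s['tool_rot'][0,1]))-105)
g=im.copy()
for a in sys.argv[2:]:
    u,v=map(float,a.split(',')); 
cv2.imwrite(f'pics/{sys.argv[1]}.png',g[:,:,::-1])
import pickle; pickle.dump(m,open(f'{sys.argv[1]}.pkl','wb'))
E
cat > loc.py <<'E'
import sys,pickle; from h import *
m=pickle.load(open(sys.argv[1]+'.pkl','rb'))
th=np.radians(105);R=np.array([[np.cos(th),-np.sin(th)],[np.sin(th),np.cos(th)]]);t=np.array([.52147,-.19249])
for a in sys.argv[2:]:
    u,v=map(float,a.split(',')); w=cast(m,u,v,.028)[:2]; print(a,w.round(4),((w-t)@R*1000).round(1))
E
python3 look.py g1
```

```text
time_s: 6.45
position: [0.5999, -0.2217, 0.0344]
tool_rot: [[0.0, -0.991, 0.131], [-0.0, 0.131, 0.991], [-1.0, -0.0, -0.0]]
ft_force: [1.1, -0.2, 1.2]
grip_width: 0.0213
6.45 [ 0.59992617 -0.2216839   0.03437301] [ 1.13795016 -0.24226101  1.21475548] [ -31.   42.   74.    0.   63. -113.]
tcp tray [-48.5 -68.2] toolY tray ang 67.44398183926396
```

View pics/g1.png

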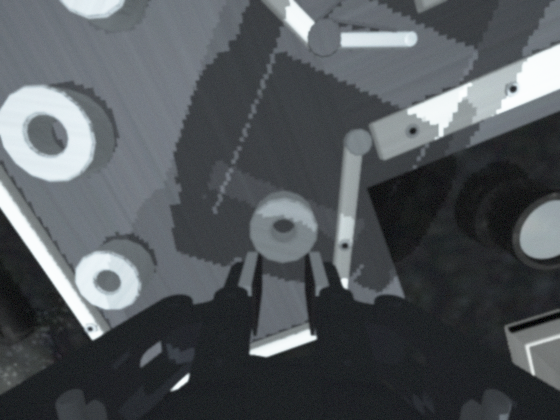

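```bash
python3 loc.py g1 284,226
```

```text
284,226 [ 0.5736 -0.2181] [-38.2 -43.7]
```

```bash
python3 -m jog '[[-0.5,0,0.003,0,0],[-0.5,0,0.008,0,0],[-0.5,0,0.013,0,0],[-0.5,0,0.018,0,0],[-0.5,0,0.023,0,0],[-0.5,0,0.028,0,0],[-0.5,0,0.033,0,0],[-0.5,0,0.038,0,0],[-0.5,0,0.042,0,0],[-0.5,0,0.045,0,0],[-0.5,0,0.047,0,0],[-0.5,0,0.047,0,0]]'; python3 look.py g2
```

```text
time_s: 7.7
position: [0.5532, -0.2155, 0.0343]
tool_rot: [[-0.0, -0.991, 0.131], [0.0, 0.131, 0.991], [-1.0, 0.0, 0.0]]
ft_force: [0.1, -0.2, -0.4]
grip_width: 0.0214
7.7 [ 0.55320188 -0.21545118  0.03428368] [ 0.12008494 -0.17667748 -0.37977426] [ -33.   39.   83.   -0.   59. -115.]
tcp tray [-30.4 -24.7] toolY tray ang 67.44395408569446
```

View pics/g2.png

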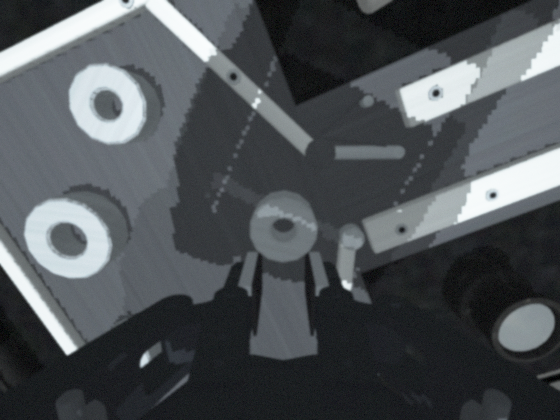

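```bash
python3 -m jog '[[-0.5,0,-0.002,0,0],[-0.5,0,-0.002,-0.004,0.14],[-0.5,0,-0.001,-0.008,0.28],[-0.5,0,0.0005,-0.0115,0.42],[-0.5,0,0.0025,-0.015,0.56],[-0.5,0,0.0045,-0.0185,0.7],[-0.5,0,0.0075,-0.021,0.84],[-0.5,0,0.0105,-0.0235,0.98],[-0.5,0,0.014,-0.0255,1.12],[-0.5,0,0.0155,-0.0265,1.177],[-0.5,0,0.0155,-0.0265,1.177]]'; python3 look.py g3
```

```text
time_s: 8.85
position: [0.5346, -0.2398, 0.0342]
tool_rot: [[-0.0, -0.259, 0.966], [0.0, 0.966, 0.259], [-1.0, 0.0, -0.0]]
ft_force: [0.6, -0.5, 0.1]
grip_width: 0.0213
8.85 [ 0.53456066 -0.23979313  0.03419568] [ 0.60506949 -0.49958473  0.08006039] [-36.  38.  84.  -0.  58. -51.]
tcp tray [-49.1  -0.4] toolY tray ang -0.018099923301747367
```

View pics/g3.png

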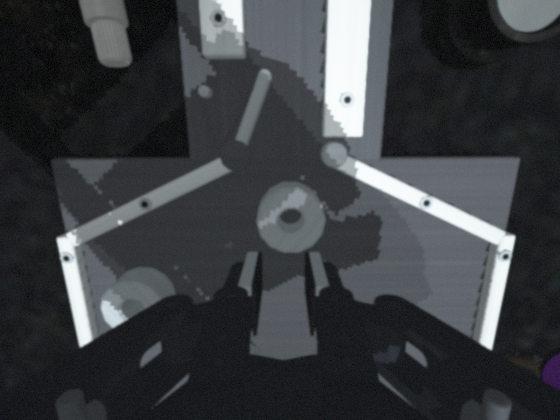

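```bash
python3 -m jog '[[-0.5,0,0.003,0.0005,0],[-0.5,0,0.006,0.0005,0],[-0.5,0,0.01,0.0005,0],[-0.5,0,0.015,0.0005,0],[-0.5,0,0.02,0.0005,0],[-0.5,0,0.025,0.0005,0],[-0.5,0,0.03,0.0005,0],[-0.5,0,0.034,0.0005,0],[-0.5,0,0.034,0.0005,0]]'; python3 look.py g4
```

```text
time_s: 9.8
position: [0.5261, -0.2062, 0.0343]
tool_rot: [[-0.0, -0.259, 0.966], [0.0, 0.966, 0.259], [-1.0, 0.0, -0.0]]
ft_force: [0.1, 1.5, 0.2]
grip_width: 0.0213
9.8 [ 0.52614476 -0.20616085  0.03434015] [0.05880654 1.5338464  0.15267776] [-33.  37.  88.   0.  56. -48.]
tcp tray [-14.4  -1. ] toolY tray ang 0.03569794351210476
```

View pics/g4.png

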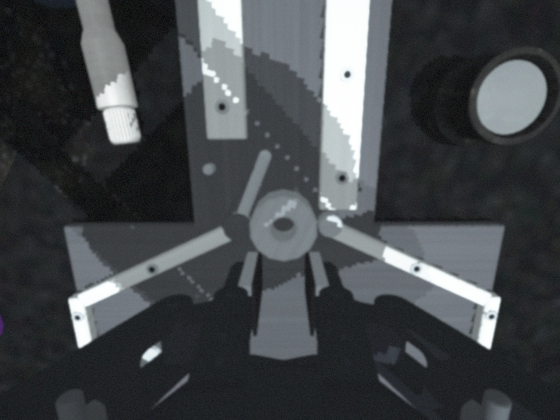

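```bash
python3 -m jog '[[-0.5,0,0.003,0,0],[-0.5,0,0.007,0,0],[-0.5,0,0.011,0,0],[-0.5,0,0.015,0,0],[-0.5,0,0.02,0,0],[-0.5,0,0.025,0,0],[-0.5,0,0.03,0,0],[-0.5,0,0.035,0,0],[-0.5,0,0.04,0,0],[-0.5,0,0.045,0,0],[-0.5,0,0.049,0,0],[-0.5,0,0.052,0,0],[-0.5,0,0.054,0,0],[-0.5,0,0.054,0,0]]'; python3 look.py g5
```

```text
time_s: 11.25
position: [0.5122, -0.1543, 0.0343]
tool_rot: [[-0.0, -0.259, 0.966], [0.0, 0.966, 0.259], [-1.0, 0.0, -0.0]]
ft_force: [-0.4, 0.6, -0.2]
grip_width: 0.0215
11.25 [ 0.51219836 -0.15434144  0.03429206] [-0.4348551   0.56644477 -0.17889018] [-29.  35.  93.   0.  53. -44.]
tcp tray [39.2 -0.9] toolY tray ang 0.02069630264350053
```

View pics/g5.png

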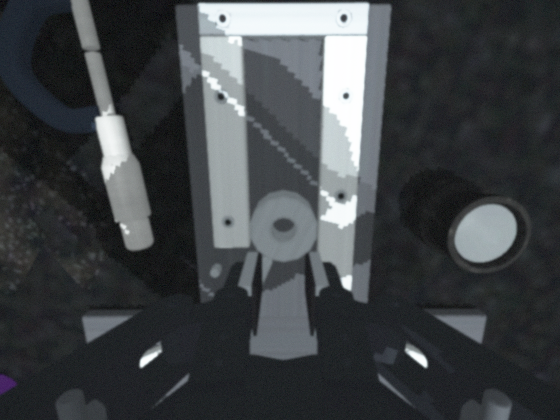

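```bash
python3 loc.py g5 284,226; sed 's/\.028/.0175/' loc.py > loc17.py; python3 loc17.py g5 284,37; python3 loc17.py g4 236,227 331,223
```

```text
284,226 [ 0.5043 -0.1303] [64.5  0.5]
284,37 [ 0.4834 -0.0524] [145.1   0.5]
236,227 [ 0.4961 -0.1921] [ 6.9 24.4]
331,223 [ 0.5413 -0.1779] [  9.  -22.9]
```

```bash
python3 -m jog '[[-0.5,0,-0.003,0,0],[-0.5,-0.02,-0.004,0,0],[-0.5,-0.034,-0.01,0,0],[-0.5,-0.034,-0.035,-0.01,0],[-0.5,-0.034,-0.06,-0.03,0.14],[-0.5,-0.034,-0.08,-0.05,0.28],[-0.5,-0.034,-0.1,-0.07,0.42],[-0.5,-0.034,-0.115,-0.085,0.56],[-0.5,-0.034,-0.125,-0.1,0.7],[-0.5,-0.034,-0.125,-0.108,0.84],[-0.5,-0.034,-0.125,-0.108,0.98],[-0.5,-0.034,-0.125,-0.108,1.017],[-0.5,-0.034,-0.125,-0.108,1.017]]'; python3 look.py h1
```

```text
time_s: 12.6
position: [0.4403, -0.3037, 0.0683]
tool_rot: [[-0.0, 0.686, 0.728], [0.0, 0.728, -0.686], [-1.0, 0.0, -0.0]]
ft_force: [0.1, -0.1, -0.5]
grip_width: 0.0217
12.6 [ 0.44026107 -0.30365891  0.06830426] [ 0.09566936 -0.13043574 -0.53442166] [-47.  32.  91.   0.  57.  -4.]
tcp tray [-86.4 107.2] toolY tray ang -58.29313365293861
```

View pics/h1.png

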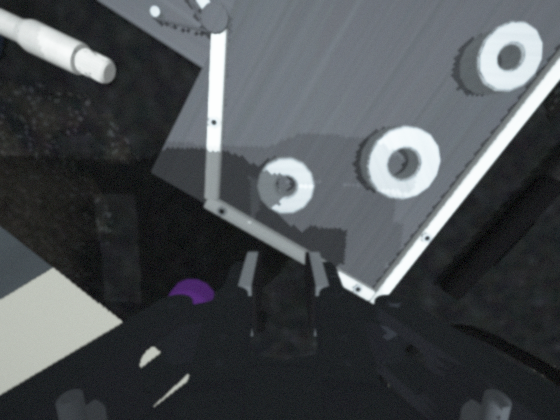

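```bash
python3 loc.py h1 286,185 403,162; python3 -m jog '[[-0.5,0.02,0,0,0],[-0.5,0.03,0,0,0],[-0.5,0.034,0,0,0],[-0.5,0.034,0.003,0,0],[-0.5,0.034,0.006,0,0],[-0.5,0.034,0.009,0,0],[-0.5,0.034,0.012,0,0],[-0.5,0.034,0.016,0,0],[-0.5,0.034,0.021,0,0],[-0.5,0.034,0.026,0,0],[-0.5,0.034,0.031,0,0],[-0.5,0.034,0.036,0,0],[-0.5,0.034,0.041,0,0],[-0.5,0.034,0.046,0,0],[-0.5,0.034,0.05,0,0],[-0.5,0.034,0.052,0,0],[-0.5,0.034,0.053,0,0]]'; python3 look.py h2
```

```text
286,185 [ 0.4655 -0.2773] [-67.4  76. ]
403,162 [ 0.5205 -0.3118] [-115.    31.8]
time_s: 14.35
position: [0.4768, -0.2646, 0.0343]
tool_rot: [[-0.0, 0.685, 0.728], [-0.0, 0.728, -0.685], [-1.0, -0.0, -0.0]]
ft_force: [-0.6, -1.1, 1.2]
grip_width: 0.0214
14.35 [ 0.47683234 -0.26456625  0.03430651] [-0.57344475 -1.14092613  1.19945945] [-41.  35.  91.  -0.  54.   2.]
tcp tray [-58.1  61.8] toolY tray ang -58.24551159317481
```

View pics/h2.png

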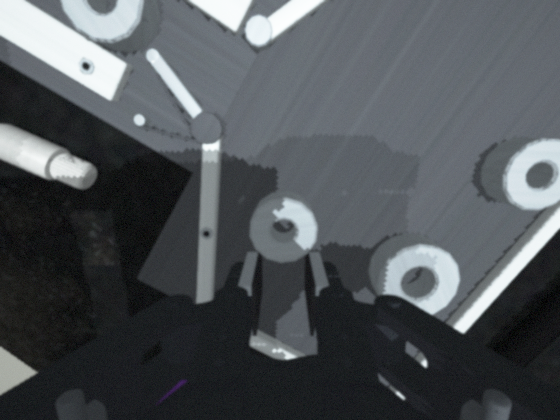

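```bash
python3 -m jog '[[-0.5,0,0.003,0,0],[-0.5,0,0.008,0,0],[-0.5,0,0.013,0,0],[-0.5,0,0.018,0,0],[-0.5,0,0.023,0,0],[-0.5,0,0.028,0,0],[-0.5,0,0.033,0,0],[-0.5,0,0.038,0,0],[-0.5,0,0.042,0,0],[-0.5,0,0.045,0,0],[-0.5,0,0.046,0,0],[-0.5,0,0.046,0,0]]'; python3 look.py h3
```

```text
time_s: 15.6
position: [0.5083, -0.2311, 0.0343]
tool_rot: [[0.0, 0.685, 0.728], [0.0, 0.728, -0.685], [-1.0, 0.0, -0.0]]
ft_force: [-1.0, 0.1, 1.3]
grip_width: 0.0211
15.6 [ 0.50829759 -0.23107507  0.03429732] [-0.98738817  0.08104291  1.30815035] [-37.  36.  89.   0.  55.   7.]
tcp tray [-33.9  22.7] toolY tray ang -58.254810058080835
```

View pics/h3.png

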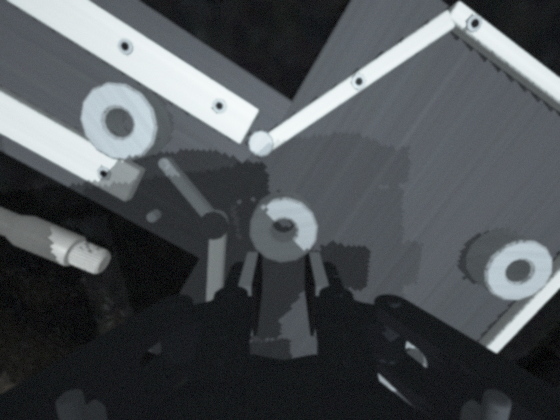

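```bash
python3 -m jog '[[-0.5,0,-0.002,0,0],[-0.5,0,-0.002,0.004,-0.14],[-0.5,0,-0.001,0.008,-0.28],[-0.5,0,0.0005,0.0115,-0.42],[-0.5,0,0.0025,0.015,-0.56],[-0.5,0,0.0045,0.0185,-0.7],[-0.5,0,0.0075,0.021,-0.84],[-0.5,0,0.0105,0.0235,-0.98],[-0.5,0,0.0115,0.0242,-1.017],[-0.5,0,0.0115,0.0242,-1.017]]'; python3 look.py h4
```

```text
time_s: 16.65
position: [0.5337, -0.2395, 0.0342]
tool_rot: [[-0.0, -0.259, 0.966], [0.0, 0.966, 0.259], [-1.0, 0.0, -0.0]]
ft_force: [-0.4, -0.0, -0.9]
grip_width: 0.0214
16.65 [ 0.53369351 -0.23948331  0.03422631] [-0.44728214 -0.04978276 -0.87668455] [-36.  38.  84.   0.  58. -51.]
tcp tray [-48.6   0.4] toolY tray ang 0.01413035767546944
```

View pics/h4.png

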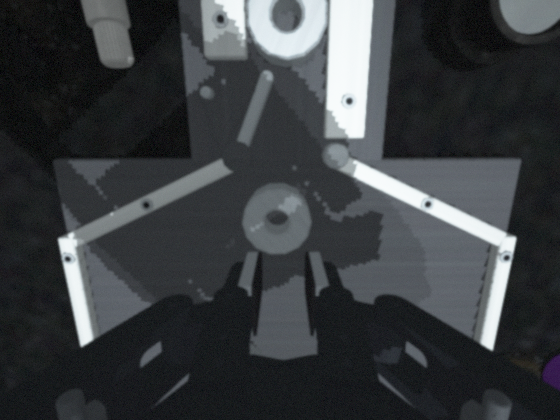

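```bash
python3 -m jog '[[-0.5,0,0.003,0.0014,0],[-0.5,0,0.006,0.0014,0],[-0.5,0,0.01,0.0014,0],[-0.5,0,0.015,0.0014,0],[-0.5,0,0.02,0.0014,0],[-0.5,0,0.025,0.0014,0],[-0.5,0,0.03,0.0014,0],[-0.5,0,0.035,0.0014,0],[-0.5,0,0.04,0.0014,0],[-0.5,0,0.045,0.0014,0],[-0.5,0,0.05,0.0014,0],[-0.5,0,0.055,0.0014,0],[-0.5,0,0.06,0.0014,0],[-0.5,0,0.065,0.0014,0],[-0.5,0,0.07,0.0014,0],[-0.5,0,0.075,0.0014,0],[-0.5,0,0.08,0.0014,0],[-0.5,0,0.084,0.0014,0],[-0.5,0,0.087,0.0014,0],[-0.5,0,0.088,0.0014,0]]'; python3 look.py h5
```

```text
time_s: 18.7
position: [0.5121, -0.1537, 0.0343]
tool_rot: [[-0.0, -0.259, 0.966], [0.0, 0.966, 0.259], [-1.0, 0.0, -0.0]]
ft_force: [-0.2, -0.4, 0.5]
grip_width: 0.0213
18.7 [ 0.51214698 -0.1537133   0.03428692] [-0.17625557 -0.40968048  0.46107771] [-29.  35.  93.  -0.  53. -44.]
tcp tray [39.9 -1. ] toolY tray ang 0.026486912456363143
```

View pics/h5.png

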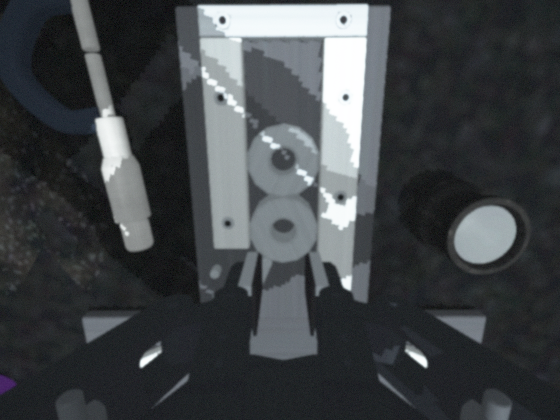

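```bash
python3 - <<'E'
from h import *
m=env.camera_model('top')
for p in [(405,130),(447,75),(390,250),(420,165)]:
  for z in (0,.1,.2): print(p,z,cast(m,*p,z).round(3))
im=env.get_image('top'); cv2.imwrite('pics/t2.png',cv2.resize(im[80:300,200:480,::-1],None,fx=2.7,fy=2.7))
E
```

```text
(405, 130) 0 [ 0.693 -0.519  0.   ]
(405, 130) 0.1 [ 0.656 -0.485  0.1  ]
(405, 130) 0.2 [ 0.62 -0.45  0.2 ]
(447, 75) 0 [ 0.811 -0.639  0.   ]
(447, 75) 0.1 [ 0.761 -0.591  0.1  ]
(447, 75) 0.2 [ 0.711 -0.543  0.2  ]
(390, 250) 0 [ 0.437 -0.438  0.   ]
(390, 250) 0.1 [ 0.429 -0.412  0.1  ]
(390, 250) 0.2 [ 0.42  -0.387  0.2  ]
(420, 165) 0 [ 0.61  -0.536  0.   ]
(420, 165) 0.1 [ 0.582 -0.499  0.1  ]
(420, 165) 0.2 [ 0.555 -0.463  0.2  ]
```

View pics/t2.png

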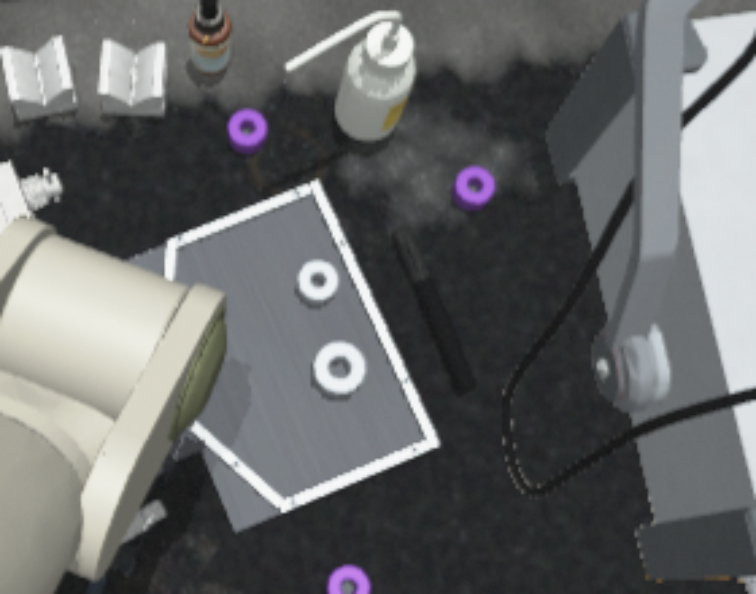

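```bash
python3 - <<'E'
from h import *
t=env.camera_model('top'); s=env.camera_model('scene')
def tri(a,b):
    o1,d1=ray(t,*a);o2,d2=ray(s,*b)
    k=np.linalg.lstsq(np.stack([d1,-d2],1),o2-o1,rcond=None)[0]; p,q=o1+k[0]*d1,o2+k[1]*d2
    print(((p+q)/2).round(3),np.linalg.norm(p-q).round(4))
tri((343,93),(413,180)); tri((307,105),(374,156)); tri((277,82),(376,170))
print(cast(t,338,126,0),cast(s,405,236,0))
E
```

```text
[ 0.738 -0.372  0.128] 0.0029
[ 0.707 -0.296  0.162] 0.0044
[ 0.799 -0.25   0.085] 0.0006
[ 0.7223835  -0.37435569  0.        ] [ 0.73991561 -0.37747794  0.        ]
```

```bash
python3 -m jog '[[-0.5,0,-0.003,0,0],[-0.5,-0.02,-0.004,0,0],[-0.5,-0.034,-0.01,0,0],[-0.5,-0.034,-0.035,0.005,0],[-0.5,-0.034,-0.065,0.012,-0.1],[-0.5,-0.034,-0.095,0.02,-0.2],[-0.5,-0.034,-0.12,0.028,-0.3],[-0.5,-0.034,-0.145,0.036,-0.333],[-0.5,-0.034,-0.165,0.042,-0.333],[-0.5,-0.034,-0.182,0.0475,-0.333],[-0.5,-0.034,-0.194,0.0475,-0.333],[-0.5,-0.034,-0.2,0.0475,-0.333],[-0.5,-0.034,-0.2,0.0475,-0.333]]'; python3 look.py i1
```

```text
time_s: 20.1
position: [0.6096, -0.3354, 0.0681]
tool_rot: [[-0.0, -0.56, 0.829], [0.0, 0.829, 0.56], [-1.0, 0.0, -0.0]]
ft_force: [0.2, 0.1, -0.1]
grip_width: 0.0216
20.1 [ 0.60962207 -0.33540746  0.06807832] [ 0.17052919  0.05683943 -0.09643486] [-39.  45.  62.   0.  73. -73.]
tcp tray [-160.9  -48.2] toolY tray ang 19.04872444427025
```

View pics/i1.png

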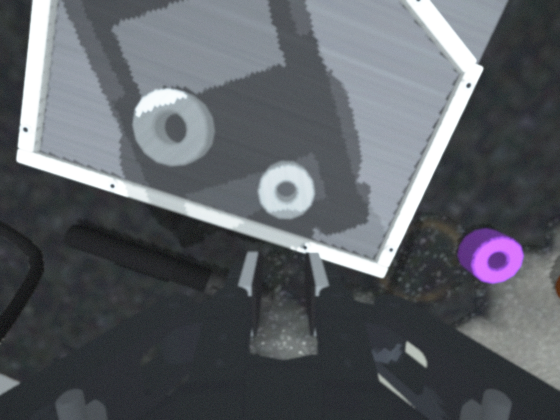

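```bash
python3 loc.py i1 286,189 174,126; python3 -m jog '[[-0.5,0.02,0,0,0],[-0.5,0.03,0,0,0],[-0.5,0.034,0,0,0],[-0.5,0.034,0.003,0,0],[-0.5,0.034,0.006,0,0],[-0.5,0.034,0.009,0,0],[-0.5,0.034,0.012,0,0],[-0.5,0.034,0.016,0,0],[-0.5,0.034,0.021,0,0],[-0.5,0.034,0.026,0,0],[-0.5,0.034,0.031,0,0],[-0.5,0.034,0.036,0,0],[-0.5,0.034,0.041,0,0],[-0.5,0.034,0.046,0,0],[-0.5,0.034,0.051,0,0],[-0.5,0.034,0.056,0,0],[-0.5,0.034,0.06,0,0],[-0.5,0.034,0.063,0,0],[-0.5,0.034,0.064,0,0]]'; python3 look.py i2
```

```text
286,189 [ 0.5892 -0.3051] [-126.3  -36.3]
174,126 [ 0.5212 -0.3102] [-113.6   30.7]
time_s: 22.05
position: [0.574, -0.2817, 0.0344]
tool_rot: [[0.0, -0.561, 0.828], [0.0, 0.828, 0.561], [-1.0, 0.0, 0.0]]
ft_force: [1.4, -1.2, 0.5]
grip_width: 0.0217
22.05 [ 0.57399617 -0.28167565  0.03436963] [ 1.3812702  -1.18288825  0.5127412 ] [-37.  42.  74.   0.  63. -71.]
tcp tray [-99.7 -27.7] toolY tray ang 19.097841657545075
```

View pics/i2.png

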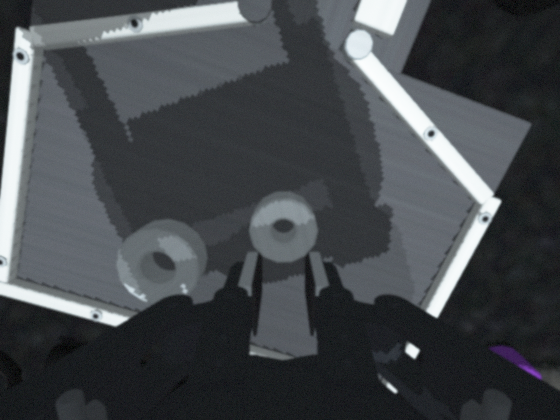

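```bash
python3 -m jog '[[-0.5,0,0.003,0,0],[-0.5,0,0.008,0,0],[-0.5,0,0.013,0,0],[-0.5,0,0.018,0,0],[-0.5,0,0.023,0,0],[-0.5,0,0.028,0,0],[-0.5,0,0.033,0,0],[-0.5,0,0.038,0,0],[-0.5,0,0.043,0,0],[-0.5,0,0.048,0,0],[-0.5,0,0.052,0,0],[-0.5,0,0.055,0,0],[-0.5,0,0.056,0,0],[-0.5,0,0.054,0,0],[-0.5,0,0.0545,-0.004,0.14],[-0.5,0,0.0555,-0.008,0.28],[-0.5,0,0.056,-0.009,0.333],[-0.5,0,0.056,-0.009,0.333]]'; python3 look.py i3
```

```text
time_s: 23.9
position: [0.5351, -0.2407, 0.0341]
tool_rot: [[-0.0, -0.258, 0.966], [0.0, 0.966, 0.258], [-1.0, 0.001, -0.0]]
ft_force: [-0.4, 0.5, -1.2]
grip_width: 0.0214
23.9 [ 0.53509543 -0.24068721  0.0341399 ] [-0.44893883  0.54307229 -1.18100674] [-36.  38.  84.   0.  58. -51.]
tcp tray [-50.1  -0.7] toolY tray ang -0.02162656182169087
```

View pics/i3.png

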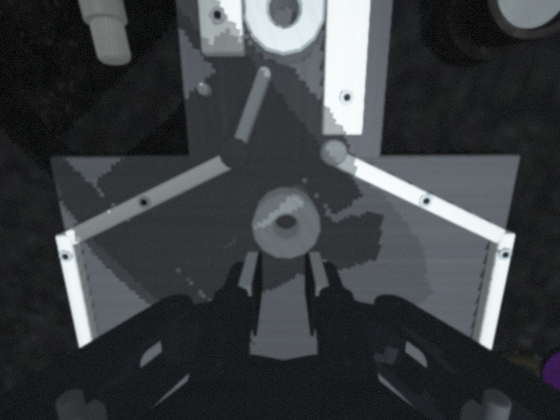

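```bash
python3 -m jog '[[-0.5,0,0.003,0.0004,0],[-0.5,0,0.006,0.0004,0],[-0.5,0,0.01,0.0004,0],[-0.5,0,0.015,0.0004,0],[-0.5,0,0.02,0.0004,0],[-0.5,0,0.025,0.0004,0],[-0.5,0,0.03,0.0004,0],[-0.5,0,0.035,0.0004,0],[-0.5,0,0.04,0.0004,0],[-0.5,0,0.045,0.0004,0],[-0.5,0,0.05,0.0004,0],[-0.5,0,0.055,0.0004,0],[-0.5,0,0.06,0.0004,0],[-0.5,0,0.065,0.0004,0],[-0.5,0,0.07,0.0004,0],[-0.5,0,0.075,0.0004,0],[-0.5,0,0.08,0.0004,0],[-0.5,0,0.084,0.0004,0],[-0.5,0,0.086,0.0004,0],[-0.5,0,0.087,0.0004,0]]'; python3 look.py i4
```

```text
time_s: 25.95
position: [0.513, -0.1562, 0.0343]
tool_rot: [[-0.0, -0.259, 0.966], [0.0, 0.966, 0.259], [-1.0, 0.0, -0.0]]
ft_force: [0.3, -2.4, -0.8]
grip_width: 0.0215
25.95 [ 0.51301974 -0.15623259  0.03430964] [ 0.25234803 -2.37546485 -0.75450009] [-30.  35.  92.  -0.  53. -45.]
tcp tray [37.2 -1.2] toolY tray ang 0.024751978766431648
```

View pics/i4.png

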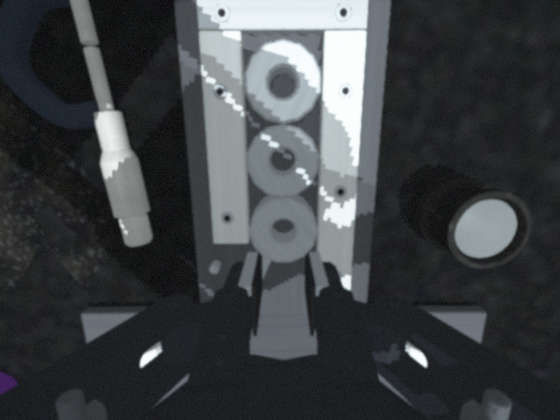

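```bash
python3 -m jog '[[-0.5,0,0.0007,0,0],[-0.5,0,0.0015,0,0],[-0.5,0,0.0015,0,0]]'; python3 -m jog '[[-0.5,0,-0.003,0,0],[-0.5,-0.01,-0.006,0,0],[-0.5,-0.03,-0.015,0,0],[-0.5,-0.05,-0.035,0,0],[-0.5,-0.07,-0.055,0,0],[-0.5,-0.09,-0.075,0,0],[-0.5,-0.1,-0.08,0,0],[-0.5,-0.1,-0.08,0,0],[-0.5,-0.1,-0.08,0,0]]'; python3 look.py i5
```

```text
time_s: 26.3
position: [0.5127, -0.155, 0.0343]
tool_rot: [[-0.0, -0.259, 0.966], [0.0, 0.966, 0.259], [-1.0, 0.0, -0.0]]
ft_force: [1.2, -1.2, 0.2]
grip_width: 0.0216
time_s: 27.2
position: [0.5329, -0.2313, 0.1336]
tool_rot: [[-0.001, -0.259, 0.966], [0.001, 0.966, 0.259], [-1.0, 0.002, -0.001]]
ft_force: [-0.4, 0.8, -0.8]
grip_width: 0.0215
27.2 [ 0.53287221 -0.23131981  0.13364598] [-0.39100809  0.78371289 -0.80902813] [-35.  31.  79.   0.  70. -50.]
tcp tray [-40.5  -1. ] toolY tray ang 0.024943941833669214
```

View pics/i5.png

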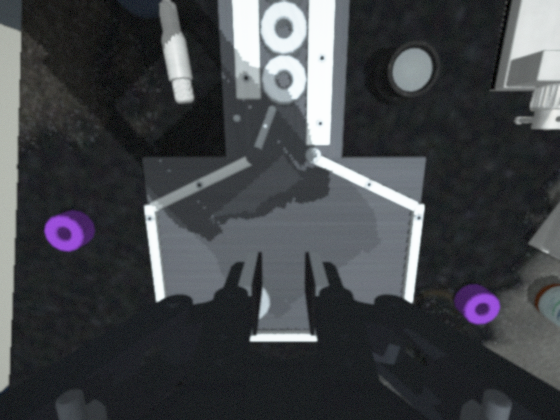

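```bash
python3 loc.py i5 285,79 285,27; python3 loc17.py i5 271,109; python3 -m jog '[[-0.5,0,0,0,0],[-0.5,0,0,0,0],[-0.5,0,0,0,0]]'; python3 - <<'E'
from h import *
im=env.get_image('top'); cv2.imwrite('pics/t3.png',cv2.resize(im[120:300,180:400,::-1],None,fx=3.3,fy=3.3))
E
```

```text
285,79 [ 0.506 -0.133] [61.5 -0.4]
285,27 [ 0.4975 -0.1017] [93.8 -0.4]
271,109 [ 0.5008 -0.1544] [42.1 10.1]
time_s: 27.55
position: [0.5334, -0.2319, 0.134]
tool_rot: [[-0.001, -0.259, 0.966], [0.0, 0.966, 0.259], [-1.0, 0.001, -0.001]]
ft_force: [-0.1, -1.2, -0.3]
grip_width: 0.0212
```

View pics/t3.png

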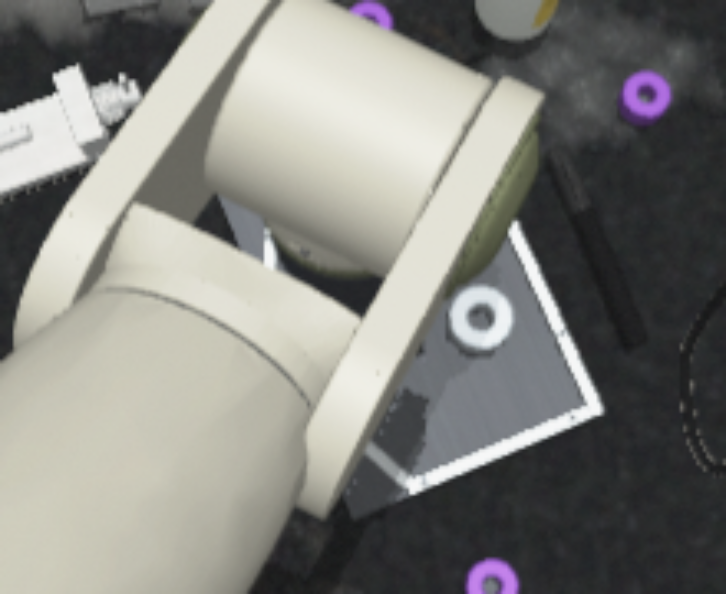

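```bash
python3 -m jog '[[-0.5,0,0.015,0,0],[-0.5,0,0.03,0,0],[-0.5,0,0.045,0,0],[-0.5,0,0.055,0,0],[-0.5,0,0.06,0,0],[-0.5,0,0.06,0,0],[-0.5,0,0.06,0,0]]'; python3 look.py i6;python3 - <<'E'
import cv2
a=cv2.imread('pics/i6.png')[20:260,180:400]; cv2.imwrite('pics/i6c.png',cv2.resize(a,None,fx=2.5,fy=2.5,interpolation=cv2.INTER_CUBIC))
E
```

```text
time_s: 28.3
position: [0.5181, -0.1746, 0.1344]
tool_rot: [[0.0, -0.259, 0.966], [-0.0, 0.966, 0.259], [-1.0, -0.0, 0.0]]
ft_force: [-0.8, 0.1, -0.1]
grip_width: 0.021
28.3 [ 0.51806678 -0.17455896  0.13442451] [-0.84743146  0.09198321 -0.08995739] [-31.  28.  85.  -0.  68. -46.]
tcp tray [18.2 -1.4] toolY tray ang 0.01170402216520472
```

View pics/i6c.png

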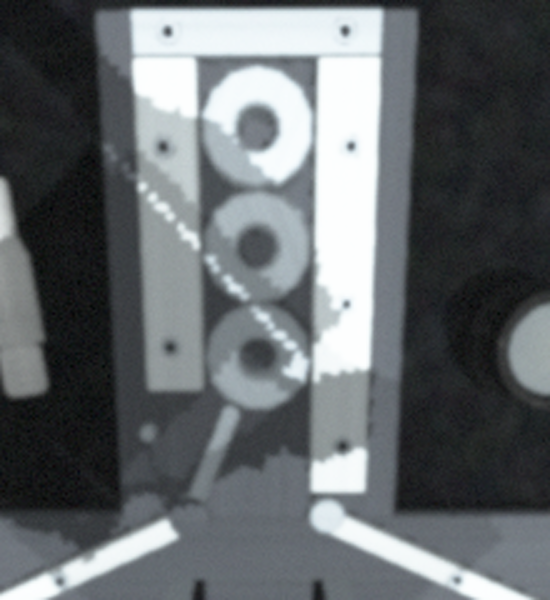

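```bash
f(){ python3 -c "print(180+($1-.75)/2.5,20+($2-.75)/2.5,sep=',')"; }; python3 loc.py i6 $(f 259 354) $(f 258 244) $(f 258 126); python3 loc17.py i6 $(f 232 413) $(f 328 516) $(f 190 510) $(f 258 56)
```

```text
283.3,161.3 [ 0.505  -0.1321] [62.5  0.3]
282.9,117.3 [ 0.4965 -0.1015] [94.3  0.5]
282.9,70.1 [ 0.4884 -0.0711] [125.8   0.5]
272.5,184.9 [ 0.5018 -0.1537] [42.5  9. ]
310.9,226.1 [ 0.5416 -0.1793] [  7.5 -22.9]
255.7,223.7 [ 0.4964 -0.1892] [ 9.7 23.4]
282.9,42.1 [ 0.4832 -0.0517] [145.8   0.5]
```

```bash
python3 - <<'E'
from rig import env
print(env.observe()['time_s']); print(env.close_job())
E
```

```text
28.35
the job is handed in; nothing more can be done
None
```

All three 32 mm rings are in the slot, the pawl is closed behind the last, and the job was handed in at 28.4 s of the 72 s allowed. Closing the job gave no verdict.

I held the two fingertips about 21 mm apart, roughly 10 mm above the tray floor, and pushed the rings along one at a time without gripping them.

**Last checks (wrist camera from above the slot):**
- **Rings:** they read x = 62.5, 94.3 and 125.8 mm in the tray frame, and within about 0.5 mm of the slot's middle. Known features (the −y pin, the stop and the pawl nose) read 1.5–2.5 mm too far along x, so the true positions are probably about 61, 93 and 124 mm. That leaves the last ring only about 2 mm past the point where the pawl springs shut, and a gap of roughly 3–4 mm at the end stop.
- **Pawl:** its nose read (42.5, 9.0) mm against (40, 9) when closed, so it is shut.
- **Oversize ring:** it was never touched, and the top view showed it at its starting pixel, about (326, 216).
- **Bystanders and look-alikes:** none of the moves came against the loupe, micrometer, pen or purple look-alikes. I did not measure their positions again at the end.
- **Forces:** readings taken at the end of each move stayed at about 2.5 N or below. The one higher reading was 7 N, when I touched the bare tray floor to set the fingertip height.

The one disagreement was the last ring's position. From the tool pose I expected it at about 64–65 mm, but the camera showed 61.5–62.5 mm, which is still in range, so I did not push it again.

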